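Draw the filter cassette out of the bench dust collector

ROBOT

A 6-joint arm with a two-finger parallel gripper is mounted at the origin on the work surface. World frame = base frame: x ahead of the robot, y to its left, z up, the work surface at z = 0. Lengths are in m, angles in rad, forces in N, time in s.
With the tool pointing down it reaches from about 0.375 to 0.9 m from the base axis. Payload 3.1 kg.
Tool frame: the origin (TCP) lies between the finger pads; the fingertips stand 11 mm ahead of it and the grasp point (between the pads) lies 8 mm behind it; z points along the fingers, y is the line along which they close (so a half turn about z gives the same grasp; the last joint's range is limited). The gripper opens to 87 mm and grips with 3 to 60 N. Pads are 19 mm wide; open, the fingers measure 117 mm over their backs; the gripper's body (75 mm by 190 mm) begins 51 mm behind the grasp point.
Start: joints at [-1.302, 0.527, 1.433, -0, 1.181, -0.178], TCP at [0.271, -0.563, 0.234] pointing down, gripper open.
Joint ranges: [-3.08, 3.08], [-0.75, 2.2], [0.22, 2.44], [-1.43, 4.57], [0, 2.65], [-2.85, 2.85]. Speed limits (rad/s): [2.79, 2.79, 3.14, 3.14, 3.14, 3.14].

INTERFACE

Orientations are given as a unit quaternion [x, y, z, w].
In Python, from rig import get_obs, camera, hand_in gives the robot as it stands.
- The arm moves only by the shell command python3 -m pendant 'ROWS' [FORCE]. ROWS is JSON, a list that holds one entry, the list of rows, each a list of 7 numbers: the shift along the tool's x, y, z in m, then the turn, a rotation vector about the tool's x, y, z in degrees, then the opening, from 0 (shut) to 1 (fully open). In form: [[[x, y, z, ax, ay, az, fingers], ...]]. A call has exactly 5 rows; each row shifts and turns the commanded pose from where the row before left it, along the tool's axes as they then stand; what a row does not reach is not made up. A row lasts 1/8 s, in which the tool goes at most 62.5 mm and 10.7 degrees, less where a joint would pass 70% of its speed; a pose out of reach is approached as far as the arm can. A call with a gripper value outside its range is refused whole. The fingers move at their own pace and stop on an object; FORCE is the grip in N (left out, the last holds). Time passes only in rows, so rows that do not move let the fingers close, or fill a call up. It gives the time, the measured TCP pose, the force, the opening and the grip force at its end, in the units of the state.
- get_obs(): the state, without advancing time (a new reading comes with each control period).
- camera(name): name is "scene" or "top" or "wrist"; returns a dict with "img" (480x640x3 uint8, red, green, blue), "intrinsics" (3x3 intrinsics, pixels), "k1" (the pictures are not rectified: a ray, as slopes to the right and down, at radius r is drawn at 1 + k1 r^2 times it, then the intrinsics apply), "R" (3x3) and "t" (3): a world point X has camera coordinates R X + t; the wrist camera has in their place "T_tool_cam" (4x4, takes a point from camera to tool coordinates, whose origin is the TCP and whose axes are the flange's). Camera axes: x right, y down, z forward; pixel columns grow to the right and rows downward; lengths in m; the calibration is good to about 2 mm. A picture is of the moment at which its call begins: read the wrist's pose just before it. There is no depth.
- hand_in(): hands the job in; it is judged then, once.
The state is a dict: "time": time; "q": joint angles; "joint_velocities": joint speeds; "joint_torque": joint torques, N m; "position": TCP position; "tool_rot": TCP orientation; "ft_force": force on the tool from outside, world axes, zero at the start; "moment": the same for the moment, N m; "grip_width": finger opening in m; "grip_force": force on a finger pad.
Only numpy, scipy, OpenCV 4.12 (cv2) and the standard library are available. Lean on these libraries where they do the work, as an engineer would, in place of code of your own. Each camera call takes 0.05 s, during which the arm holds its last target. There are 200 camera calls.

TASK

The small dust collector on the bench needs its filter cleaned. Swing the keeper bar right aside from in front of the filter cassette and move the sanding block out of the cassette's way, leaving it lying flat on the bench; then draw the cassette straight out of its tight slot without forcing it, keep it level all the way so that no dust tips off, and lower it flat onto the floor of the undivided steel tray before letting go. Leave the divided parts box, the bottle and the tape measure where they are.

Things in the scene. Friction and masses are not known exactly. Their poses are not given: they have to be found in the camera images.
- collector: Dust collector: grey box 160 (x) x 140 (y) x 85 (z) mm, fixed to the bench. Origin: centre of its underside. Its -x face is the front; a level roofed channel runs along x from there (x = -80) to x = +16 mm, open only at the front: 82 mm wide, 15.5 mm high, floor 20 mm above the bench. An ear (y 56 to 70, z 20 to 44) juts 87 mm from the front, a hose stub from the rear.
- cassette: Filter cassette (150 g), in the collector's channel at the start, its plate 0 to 15 mm proud. Black plate with pale pleats, 90 (x) x 80 (y) x 14 (z) mm; origin: centre of the plate's underside, x into the collector, z up. Two arms run 36 mm from its -x edge to an upright aluminium pull plate 10 x 50 x 50 mm (x -91 to -81, z 0 to 50). Out of the channel when its origin is past collector x = -125.
- keeper (a joint): Keeper: steel bar across the front of the cassette's pull plate, turning about an upright pivot on the ear. 0 to 0.3 rad at the start (0 = straight across); grows as its free end swings out away from the collector's front and round towards +y of the collector; 1.57 = pointing straight out (-x), out of the way; stop at 1.9. Light friction; stays where it is left.
- keeper_pivot (a point): The keeper's pivot: collector x = -155, y = +63 mm, 49 mm above the bench, at mid-thickness of the bar (12 mm wide, 8 mm thick, underside 45 mm above the bench, higher than the sanding block).
- keeper_pin (a point): Grip point on the round upright pin (12 mm diameter) at the keeper's free end, 108 mm from the pivot axis. The pin stands on the bar from 53 to 82 mm above the bench; this point is 76 mm up. Clear of the pull plate's side, so it can be pinched from above.
- cassette_grip (a point): Grip point on the cassette's upright pull plate: 37 mm above the cassette's underside, 13 mm below the plate's top edge, in the middle of its 10 mm thickness and 50 mm width. Axes as the cassette's. Between the pull plate and the collector's front there are 36 to 51 mm at the start.
- sanding_block: Sanding block (200 g), loose, pale wood on a dark 8 mm base, 64 (x) x 100 (y) x 36 (z) mm, lying in front of the cassette in the way of its withdrawal; the keeper, when open, may hang 9 mm above its +y end (collector frame). Origin: centre of its underside.
- tray: Cleaning tray (900 g), loose: shallow open steel tray without dividers, outside 194 (x) x 132 (y) x 18 (z) mm, walls and floor 4 mm. Origin: centre of its underside; z up. It may stand on either side of the collector, the parts box on the other.
- parts_box: Bystander: black box 180 (x) x 125 (y) x 38 (z) mm divided into six compartments of small fasteners (700 g). Origin: centre of its underside.
- bottle: Bystander: upright white bottle, 54 mm diameter, 150 mm tall. Origin: centre of its underside.
- tape_measure: Bystander: grey tape measure 45 (x) x 70 (y) x 60 (z) mm. Origin: centre of its underside.

How it is judged:
By the outcome, as a careful person would: the job done as asked, in the order asked, and still so for the second after the job is handed in, with the robot touching nothing.
It also fails if it takes over 72 s, if anything falls off the work surface, if the arm or the gripper's body presses on something with over 40 N, if the wrist force passes 120 N, or if a joint passes its speed limit or range.

## Working session

There is one attempt and no reset: what is moved stays moved. The work goes in short steps, Python scripts to look and compute and a shell command to move; the robot and the scene stay as the last step left them, time stands still between calls to the robot, and variables do not carry over. Pictures are saved under pics/ and viewed, at most 14 in all, crops included, and the job is handed in when it is done.

```bash
mkdir -p pics; ls
python3 - <<'E'
from rig import get_obs,camera
import cv2,numpy as np
o=get_obs();print(o['time'],o['position'],o['tool_rot'],o['q'],o['grip_width'])
for n in('scene','top'):
    c=camera(n);cv2.imwrite(f'pics/{n}0.png',c['img'][:,:,::-1]);print(n,c['intrinsics'],c['k1'],c['R'],c['t'])
c=camera('wrist');print(c['T_tool_cam'],c['intrinsics'],c['k1'])
E
```

```text
pics
0.0 [ 0.27045109 -0.56263971  0.2325389 ] [ 9.75037907e-01  2.22035637e-01 -5.08076928e-05 -1.11975572e-03] [-1.30148135e+00  5.28495691e-01  1.43394816e+00  1.70342225e-07
  1.18139062e+00 -1.78488831e-01] 0.08699103295883351
scene [[612.16930321   0.         319.95132528]
 [  0.         612.16930321 248.33229284]
 [  0.           0.           1.        ]] 0.07122358993586062 [[-7.32208492e-01  6.81080550e-01 -9.50303155e-05]
 [ 5.74576202e-01  6.17634054e-01 -5.37019891e-01]
 [-3.65695109e-01 -3.93265126e-01 -8.43569575e-01]] [ 0.44606906 -0.29183883  1.37335069]
top [[614.39288751   0.         318.40843579]
 [  0.         614.39288751 244.30661458]
 [  0.           0.           1.        ]] -0.21406790639062828 [[ 0.00391188 -0.99995526 -0.00861218]
 [-0.99672006 -0.00320278 -0.0808632 ]
 [ 0.080832    0.00890026 -0.996688  ]] [-0.00632568  0.61832125  1.41048362]
[[ 2.66566024e-04 -9.67314563e-01 -2.53579308e-01  6.99263936e-02]
 [ 9.99999964e-01  2.63603147e-04  4.56616568e-05  1.56876633e-04]
 [ 2.26751181e-05 -2.53579311e-01  9.67314598e-01 -1.51454776e-01]
 [ 0.00000000e+00  0.00000000e+00  0.00000000e+00  1.00000000e+00]] [[423.21620243   0.         321.44690523]
 [  0.         423.21620243 237.42289667]
 [  0.           0.           1.        ]] -0.04737422748205331
```

View pics/scene0.png

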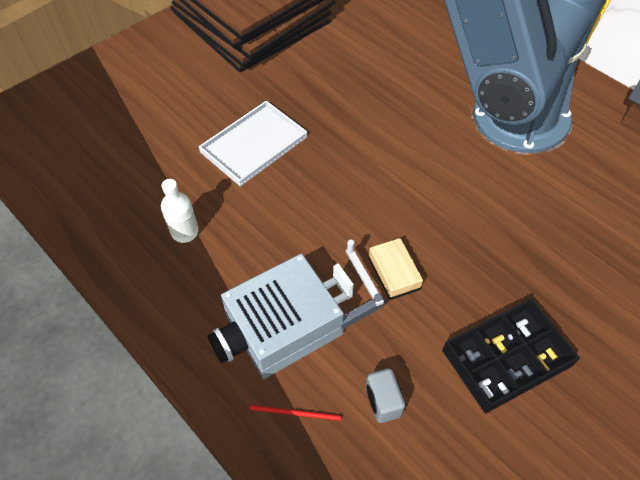

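View pics/top0.png

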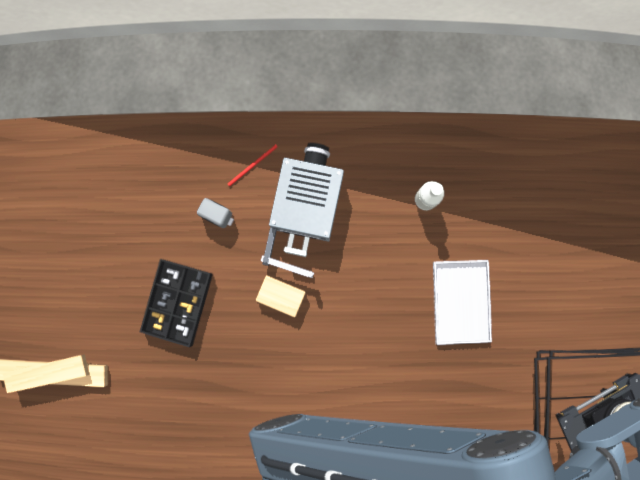

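The scene shot shows the keeper in front of the pull plate and the block in front of that. In the top view (up = +x, left = +y) the collector is at about (307,198), the pull plate at (297,250), the keeper pivot at (265,260), the pin at (311,273), the block at (281,297), the tray at (462,303), the bottle at (429,196) and the parts box at (177,303).

```bash
cat > h.py <<'E'
import numpy as np,cv2
from rig import get_obs,camera
from scipy.spatial.transform import Rotation as Ro
def pose(c,o=None):
    if 'R' in c: return np.array(c['R']),np.array(c['t'])
    T=np.eye(4);T[:3,:3]=Ro.from_quat(o['tool_rot']).as_matrix();T[:3,3]=o['position']
    M=np.linalg.inv(T@np.array(c['T_tool_cam']));return M[:3,:3],M[:3,3]
def ray(c,uv,o=None):
    R,t=pose(c,o);K=np.array(c['intrinsics'])
    d=np.array([(uv[0]-K[0,2])/K[0,0],(uv[1]-K[1,2])/K[1,1]]);u=d.copy()
    for _ in range(20): u=d/(1+c['k1']*(u@u))
    return -R.T@t,R.T@np.r_[u,1]
def onz(c,uv,z,o=None):
    p,d=ray(c,uv,o);return p+d*(z-p[2])/d[2]
def proj(c,X,o=None):
    R,t=pose(c,o);K=np.array(c['intrinsics']);x=R@X+t;u=x[:2]/x[2];u=u*(1+c['k1']*(u@u));return K[:2,:2]@u+K[:2,2]
def tri(a,b):
    (p,d),(q,e)=a,b;s=np.linalg.lstsq(np.c_[d,-e],q-p,rcond=None)[0];return (p+d*s[0]+q+e*s[1])/2,np.linalg.norm(p+d*s[0]-q-e*s[1])
E
python3 - <<'E'
from h import *
c=camera('top');im=c['img'];hsv=cv2.cvtColor(im,cv2.COLOR_RGB2HSV)
def rect(mask,z,box,name):
    m=np.zeros_like(mask);x0,y0,x1,y1=box;m[y0:y1,x0:x1]=mask[y0:y1,x0:x1]
    m=cv2.morphologyEx(m,cv2.MORPH_OPEN,np.ones((3,3),np.uint8))
    k=max(cv2.findContours(m,cv2.RETR_EXTERNAL,cv2.CHAIN_APPROX_NONE)[0],key=cv2.contourArea)[:,0].astype(float)
    P=np.array([onz(c,p,z)[:2] for p in k],np.float32)
    r=cv2.minAreaRect(P*1000);print(name,r);print(cv2.boxPoints(r).round(0).tolist())
g=((hsv[:,:,1]<60)&(hsv[:,:,2]>120)).astype(np.uint8)*255
w=((hsv[:,:,0]>12)&(hsv[:,:,0]<35)&(hsv[:,:,1]>40)&(hsv[:,:,2]>180)).astype(np.uint8)*255
rect(g,.085,(265,150,350,243),'collector')
rect(w,.036,(245,265,320,330),'block')
rect(g,.018,(420,250,505,355),'tray')
rect(255-((hsv[:,:,2]>70)*255).astype(np.uint8),.038,(130,250,225,355),'box')
cr=im[225:325,235:335];a=cv2.resize(cr,(600,600),interpolation=cv2.INTER_CUBIC)
cv2.imwrite('pics/topcrop.png',a[:,:,::-1])
E
```

```text
collector ((720.3519897460938, 23.99279022216797), (140.5408477783203, 160.6070556640625), 78.1402359008789)
[[627.0, -28.0], [784.0, -61.0], [813.0, 76.0], [656.0, 109.0]]
block ((498.0512390136719, 84.47230529785156), (100.34623718261719, 64.89722442626953), 67.86381530761719)
[[449.0, 50.0], [509.0, 26.0], [547.0, 119.0], [487.0, 143.0]]
tray ((484.0475158691406, -343.6045227050781), (196.75027465820312, 136.97747802734375), 1.929900884628296)
[[383.0, -278.0], [388.0, -415.0], [585.0, -409.0], [580.0, -272.0]]
box ((478.3622131347656, 328.2044677734375), (130.7714385986328, 178.24635314941406), 74.82977294921875)
[[375.0, 288.0], [547.0, 242.0], [581.0, 368.0], [409.0, 415.0]]
```

View pics/topcrop.png

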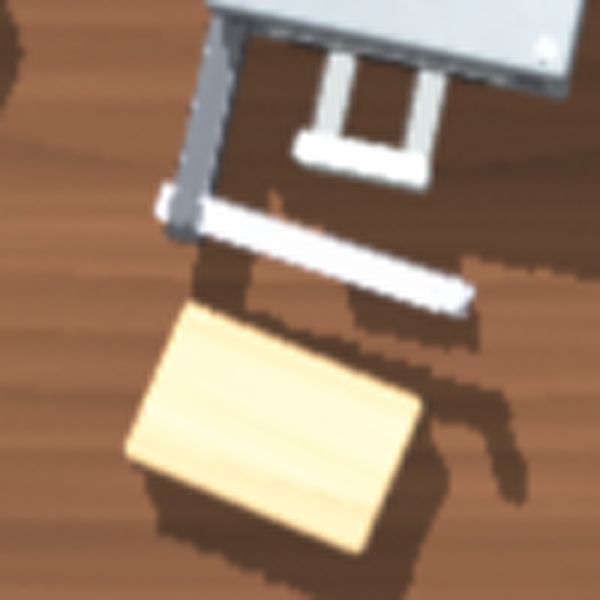

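The crop shows the bar clear in front of the plate, with the pivot at crop (183,215), the pin end at (462,295) and the pull plate top at (362,160). The block is at centre (272,428). Next I compute positions in the collector frame.

```bash
cat >> h.py <<'E'
yaw=np.deg2rad(-11.86);C=np.array([.7204,.0240,0]);RC=Ro.from_euler('z',yaw).as_matrix()
def w(p): return C+RC@np.array(p)
def loc(P): return RC.T@(np.array(P)-C)
E
python3 - <<'E'
from h import *
t=camera('top');s=camera('scene')
f=lambda x,y:(235+x/6-.4,225+y/6-.4)
print('plate topz70',(loc(onz(t,f(362,162),.070))*1000).round(1))
print('pin top view z82',(loc(onz(t,f(462,295),.082))*1000).round(1),'scene z82',(loc(onz(s,(351,242),.082))*1000).round(1))
print('tri',loc(tri(ray(t,f(462,295)),ray(s,(351,243)))[0]))
P=w([-.155,.063,.049]);print('pivot',P,proj(t,P),proj(s,P))
for th in (0.,.1,.2,.3,1.57,1.75):
    X=P+RC@np.array([-.108*np.sin(th),-.108*np.cos(th),.033]);print(th,X.round(4),proj(t,X).round(1),proj(s,X).round(1))
i=s['img'][220:320,310:430];cv2.imwrite('pics/scrop.png',cv2.resize(i,(720,600),interpolation=cv2.INTER_CUBIC)[:,:,::-1])
E
```

```text
plate topz70 [-124.9   -1.2   70. ]
pin top view z82 [-166.3  -48.9   82. ] scene z82 [-167.2  -43.5   82. ]
tri [-0.16770985 -0.04744279  0.07343453]
pivot [0.58165665 0.11751088 0.049     ] [265.33873341 259.20089952] [377.17859129 298.95026818]
0.0 [0.5595 0.0118 0.082 ] [311.  268.5] [344.8 244.3]
0.1 [0.549  0.0146 0.082 ] [309.7 273.1] [350.1 242. ]
0.2 [0.5389 0.0183 0.082 ] [308.  277.6] [355.6 240. ]
0.3 [0.5292 0.0231 0.082 ] [305.9 282. ] [361.3 238.6]
1.57 [0.4759 0.1396 0.082 ] [253.7 305.5] [429.9 261.9]
1.75 [0.4816 0.1582 0.082 ] [245.5 302.9] [435.8 270.5]
```

View pics/scrop.png

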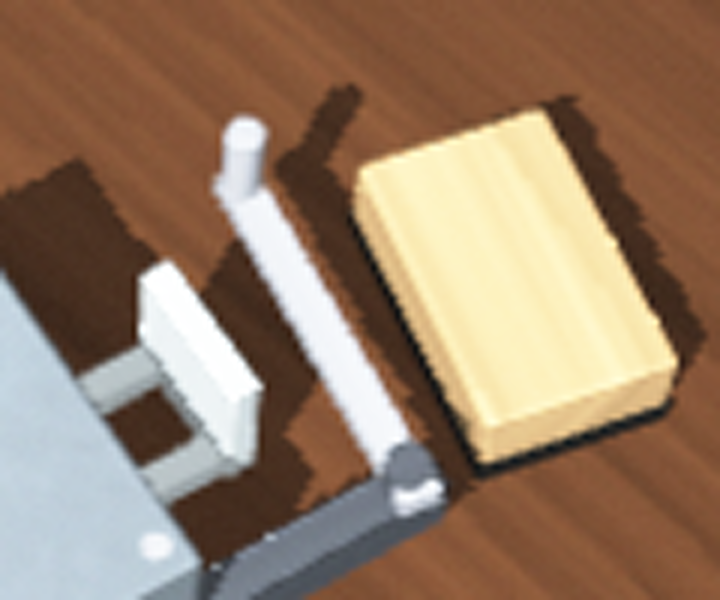

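```bash
python3 -m pendant '[[[0.05,-0.04,0,0,0,0,0.5],[0.05,-0.04,0,0,0,0,0.5],[0.05,-0.04,0,0,0,0,0.5],[0.05,-0.04,0,0,0,0,0.5],[0.05,-0.04,0,0,0,0,0.5]]]' 15
python3 -m pendant '[[[0.05,-0.04,0,0,0,0,0.5],[0.05,-0.04,0,0,0,0,0.5],[0.05,-0.04,0,0,0,0,0.5],[0.05,-0.04,0.02,0,0,0,0.5],[0.05,-0.04,0.04,0,0,0,0.5]]]' 15
python3 - <<'E'
from h import *
o=get_obs();c=camera('wrist');i=c['img'];P=np.array([.548,.0149,.082])
print(o['position'],proj(c,P,o));cv2.imwrite('pics/w1.png',i[:,:,::-1])
E
```

```text
time: 0.92
position: [0.4068, -0.2801, 0.2338]
tool_rot: [0.975, 0.222, 0.0, 0.0]
ft_force: [1.1, -0.4, 0.3]
grip_width: 0.0471
grip_force: 0.0
time: 1.55
position: [0.5384, -0.0094, 0.1827]
tool_rot: [0.975, 0.222, 0.002, 0.001]
ft_force: [0.3, 0.0, 0.2]
grip_width: 0.0436
grip_force: 0.0
[ 0.53838737 -0.00943079  0.18265728] [291.40241276 213.54302525]
```

View pics/w1.png

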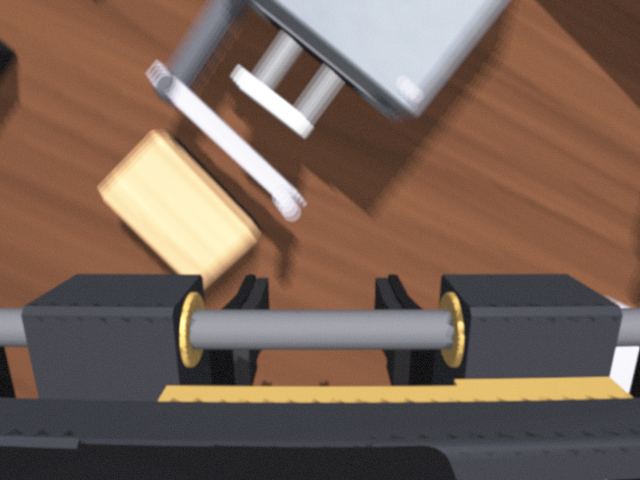

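The wrist view shows the pin at about (290,205), near its predicted (291,213) while the arm was still settling. I'll descend around it.

```bash
python3 -m pendant '[[[0,0,0,0,0,0,0.5],[0,0,0,0,0,0,0.5],[0,0,0.03,0,0,0,0.5],[0,0,0.02,0,0,0,0.5],[0,0,0,0,0,0,0.5]]]' 15
python3 - <<'E'
from h import *
o=get_obs();c=camera('wrist');i=c['img'];P=np.array([.548,.0149,.082])
print(o['position'],proj(c,P,o),proj(c,np.array([.548,.0149,.053]),o));cv2.imwrite('pics/w2.png',i[:,:,::-1])
E
```

```text
time: 2.22
position: [0.5353, -0.0128, 0.1316]
tool_rot: [0.975, 0.221, -0.001, -0.0]
ft_force: [-0.1, 0.7, -0.0]
grip_width: 0.0432
grip_force: 0.0
[ 0.53529458 -0.01276284  0.13158159] [281.21889623 225.06383435] [286.08528074 213.18891708]
```

View pics/w2.png

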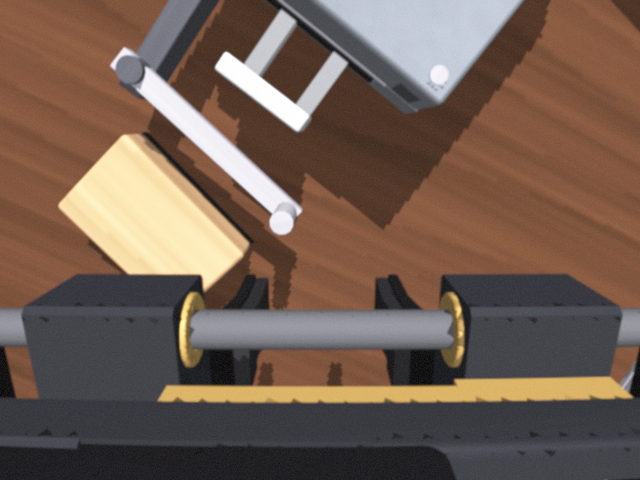

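The pin top is at (282,222), within about 1 mm of the prediction. I'll centre over it before going down.

```bash
python3 -m pendant '[[[0.0115,-0.0095,0,0,0,0,0.5],[0.012,-0.01,0,0,0,0,0.5],[0,0,0.01,0,0,0,0.5],[0,0,0,0,0,0,0.5],[0,0,0,0,0,0,0.5]]]' 15
```

```text
time: 2.9
position: [0.5485, 0.0166, 0.1215]
tool_rot: [0.975, 0.222, -0.0, -0.0]
ft_force: [0.1, 0.0, -0.0]
grip_width: 0.0432
grip_force: 0.0
```

```bash
python3 -m pendant '[[[0,0.001,0.02,0,0,0,0.5],[0,0,0.02,0,0,0,0.5],[0,0,0.0135,0,0,0,0.5],[0,0,0,0,0,0,0.5],[0,0,0,0,0,0,0]]]' 15
python3 -m pendant '[[[0,0,0,0,0,0,0],[0,0,0,0,0,0,0],[0,0,0,0,0,0,0],[0,0,0,0,0,0,0],[0,0,0,0,0,0,0]]]' 15
python3 - <<'E'
from h import *
P=w([-.155,.063,0]);o=get_obs();p=np.array(o['position']);R=Ro.from_quat(o['tool_rot']).as_matrix()
d=loc(p)-loc(P);print('r',np.hypot(*d[:2]),'th',np.arctan2(-d[0],-d[1]))
th=np.linspace(.11,1.74,16);X=np.array([P+RC@np.array([-.108*np.sin(a),-.108*np.cos(a),0]) for a in th])
print((np.diff(X,axis=0)@R).round(4)[:,:2].tolist())
E
```

```text
time: 3.52
position: [0.5498, 0.0155, 0.0687]
tool_rot: [0.975, 0.222, 0.0, 0.0]
ft_force: [0.4, 0.1, -0.3]
grip_width: 0.039
grip_force: 0.0
time: 4.15
position: [0.5495, 0.0157, 0.0686]
tool_rot: [0.975, 0.222, 0.0, 0.0]
ft_force: [-0.1, 0.5, 2.7]
grip_width: 0.0114
grip_force: 15.0
r 0.10675452333294387 th 0.09864398279408716
[[-0.008, -0.0086], [-0.007, -0.0094], [-0.006, -0.0101], [-0.0048, -0.0107], [-0.0037, -0.0111], [-0.0024, -0.0115], [-0.0012, -0.0117], [0.0001, -0.0117], [0.0014, -0.0116], [0.0026, -0.0114], [0.0039, -0.0111], [0.005, -0.0106], [0.0062, -0.01], [0.0072, -0.0093], [0.0082, -0.0084]]
```

```bash
python3 -m pendant '[[[-0.008,-0.0086,0,0,0,0,0],[-0.007,-0.0094,0,0,0,0,0],[-0.006,-0.0101,0,0,0,0,0],[-0.0048,-0.0107,0,0,0,0,0],[-0.0037,-0.0111,0,0,0,0,0]]]' 15
python3 - <<'E'
from h import *
P=w([-.155,.063,0]);o=get_obs();d=loc(o['position'])-loc(P);print('r',np.hypot(*d[:2]),'th',np.arctan2(-d[0],-d[1]))
E
```

```text
time: 4.78
position: [0.5, 0.0486, 0.0683]
tool_rot: [0.975, 0.222, -0.0, -0.0]
ft_force: [-1.7, -4.1, 1.7]
grip_width: 0.0117
grip_force: 15.0
r 0.10689008708442042 th 0.6628600494450013
```

```bash
python3 -m pendant '[[[-0.0024,-0.0115,0,0,0,0,0],[-0.0012,-0.0117,0,0,0,0,0],[0,-0.0117,0,0,0,0,0],[0.0014,-0.0116,0,0,0,0,0],[0.0026,-0.0114,0,0,0,0,0]]]' 15
python3 -m pendant '[[[0.0039,-0.0111,0,0,0,0,0],[0.005,-0.0106,0,0,0,0,0],[0.0062,-0.01,0,0,0,0,0],[0.0072,-0.0093,0,0,0,0,0],[0,0,0,0,0,0,0]]]' 15
python3 - <<'E'
from h import *
P=w([-.155,.063,0]);o=get_obs();d=loc(o['position'])-loc(P);print('r',np.hypot(*d[:2]),'th',np.arctan2(-d[0],-d[1]))
E
```

```text
time: 5.4
position: [0.4762, 0.1011, 0.0681]
tool_rot: [0.975, 0.222, -0.0, -0.0]
ft_force: [-0.8, -0.9, -1.2]
grip_width: 0.0116
grip_force: 15.0
time: 6.02
position: [0.4787, 0.1478, 0.0682]
tool_rot: [0.975, 0.223, -0.0, -0.0]
ft_force: [0.0, -1.2, -1.7]
grip_width: 0.0115
grip_force: 15.0
r 0.10729933412909289 th 1.65027674028259
```

```bash
python3 -m pendant '[[[0,0,0,0,0,0,0.5],[0,0,0,0,0,0,0.5],[0,0,-0.03,0,0,0,1],[0,0,-0.05,0,0,0,1],[0,0,0,0,0,0,1]]]' 40
python3 -m pendant '[[[-0.0125,0.039,0,0,0,0,1],[-0.0125,0.04,0,0,0,-10.5,1],[0,0,0,0,0,-10.5,1],[0,0,0,0,0,-10.5,1],[0,0,0,0,0,-10.5,1]]]' 40
python3 -m pendant '[[[0,0,0,0,0,0,1],[0,0,0,0,0,0,1],[0,0,0,0,0,0,1],[0,0,0,0,0,0,1],[0,0,0,0,0,0,1]]]' 40
cat >> h.py <<'E'
def go(x,y,z,yawdeg=None):
    o=get_obs();R=Ro.from_quat(o['tool_rot']).as_matrix();yw=np.degrees(np.arctan2(R[1,0],R[0,0]))
    print('shift tool',((np.array([x,y,z])-o['position'])@R).round(4),'yaw',yw.round(2),'turn z',None if yawdeg is None else round(yw-yawdeg,2),'tilt',np.degrees(np.arccos(-R[2,2])).round(2))
E
python3 - <<'E'
from h import *
go(.4904,.066,.018,67.9)
o=get_obs();c=camera('wrist');cv2.imwrite('pics/w3.png',c['img'][:,:,::-1])
E
```

```text
time: 6.65
position: [0.4817, 0.1469, 0.1517]
tool_rot: [0.975, 0.222, 0.005, 0.001]
ft_force: [0.7, 0.2, 0.6]
grip_width: 0.0535
grip_force: 0.0
time: 7.28
position: [0.4898, 0.0643, 0.1474]
tool_rot: [0.829, 0.559, -0.001, -0.001]
ft_force: [-0.3, 0.0, -1.3]
grip_width: 0.0865
grip_force: 0.0
time: 7.9
position: [0.4905, 0.0648, 0.1483]
tool_rot: [0.831, 0.557, 0.0, 0.0]
ft_force: [-0.2, 0.3, -0.2]
grip_width: 0.0871
grip_force: 0.0
shift tool [ 0.001  -0.0005  0.1303] yaw 67.64 turn z -0.26 tilt 0.01
```

View pics/w3.png

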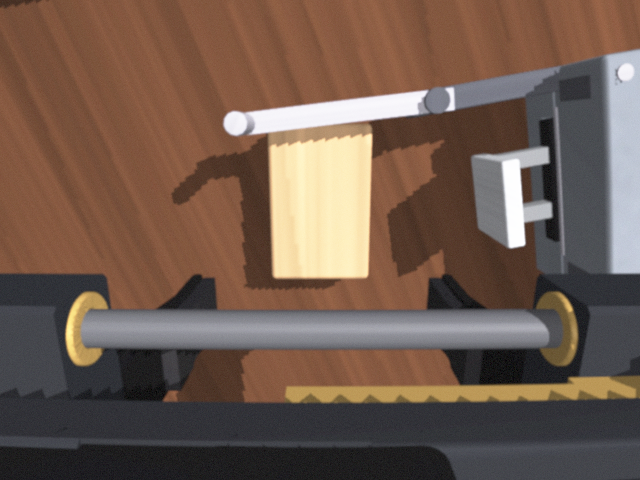

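The block is centred between the fingers (columns 270–370) and the keeper stands off to the side. Since the bar may overhang the block's far end, I'll slide the block out before lifting it.

```bash
python3 -m pendant '[[[0.001,0,0.04,0,0,0,1],[0,0,0.04,0,0,0,1],[0,0,0.03,0,0,0,1],[0,0,0.02,0,0,0,1],[0,0,0,0,0,0,1]]]' 30
python3 -m pendant '[[[0,0,0,0,0,0,0.6],[0,0,0,0,0,0,0.6],[0,0,0,0,0,0,0.6],[0,0,0,0,0,0,0.6],[0,0,0,0,0,0,0.6]]]' 30
```

```text
time: 8.57
position: [0.4899, 0.0658, 0.0171]
tool_rot: [0.831, 0.557, -0.001, -0.001]
ft_force: [-0.5, 0.2, -0.0]
grip_width: 0.0867
grip_force: 0.0
time: 9.2
position: [0.4907, 0.0658, 0.0191]
tool_rot: [0.831, 0.557, 0.0, 0.0]
ft_force: [-0.7, 0.3, 7.0]
grip_width: 0.0642
grip_force: 30.0
```

```bash
python3 -m pendant '[[[-0.01,0,-0.002,0,0,0,0.6],[-0.015,0,-0.001,0,0,0,0.6],[-0.02,0,0,0,0,0,0.6],[-0.025,0,-0.005,0,0,0,0.6],[-0.03,0,-0.01,0,0,0,0.6]]]' 30
python3 -m pendant '[[[-0.03,0,-0.01,0,0,0,0.6],[-0.03,0,0,0,0,0,0.6],[-0.025,0,0,0,0,0,0.6],[-0.015,0,0.005,0,0,0,0.6],[0,0,0.008,0,0,0,0.6]]]' 30
python3 -m pendant '[[[0,0,0.006,0,0,0,0.6],[0,0,0.004,0,0,0,0.6],[0,0,0,0,0,0,0.6],[0,0,0,0,0,0,0.6],[0,0,0,0,0,0,0.6]]]' 30
```

```text
time: 9.82
position: [0.4518, -0.028, 0.036]
tool_rot: [0.831, 0.557, -0.0, -0.0]
ft_force: [0.1, -0.5, -2.0]
grip_width: 0.0638
grip_force: 30.0
time: 10.45
position: [0.4146, -0.1204, 0.0329]
tool_rot: [0.831, 0.556, 0.0, 0.0]
ft_force: [-0.4, 1.2, -2.6]
grip_width: 0.0636
grip_force: 30.0
time: 11.08
position: [0.415, -0.1191, 0.0235]
tool_rot: [0.831, 0.557, 0.0, 0.0]
ft_force: [0.8, -0.3, -2.6]
grip_width: 0.0637
grip_force: 30.0
```

```bash
python3 -m pendant '[[[0,0,0.003,0,0,0,0.6],[0,0,0.002,0,0,0,0.6],[0,0,0,0,0,0,0.6],[0,0,0,0,0,0,0.6],[0,0,0,0,0,0,0.6]]]' 30
```

```text
time: 11.7
position: [0.4149, -0.1193, 0.0191]
tool_rot: [0.831, 0.557, 0.0, 0.0]
ft_force: [-0.2, 0.4, 8.4]
grip_width: 0.0637
grip_force: 30.0
```

```bash
python3 -m pendant '[[[0,0,0,0,0,0,1],[0,0,0,0,0,0,1],[0,0,0,0,0,0,1],[0,0,-0.05,0,0,0,1],[0,0,-0.05,0,0,0,1]]]' 30
python3 -m pendant '[[[0,0,-0.04,0,0,0,1],[0,0,0,0,0,0,1],[0,0,0,0,0,0,1],[0,0,0,0,0,0,0.5],[0,0,0,0,0,0,0.5]]]' 30
python3 - <<'E'
from h import *
W=w([-.125,-.09,.16]);go(*W,78.14);c=camera('top')
cv2.imwrite('pics/top2.png',cv2.resize(c['img'][220:370,230:430],(800,600),interpolation=cv2.INTER_CUBIC)[:,:,::-1])
E
```

```text
time: 12.32
position: [0.4141, -0.1189, 0.1184]
tool_rot: [0.831, 0.557, -0.001, -0.002]
ft_force: [1.4, 0.7, -0.1]
grip_width: 0.0867
grip_force: 0.0
time: 12.95
position: [0.4142, -0.1189, 0.1572]
tool_rot: [0.831, 0.557, -0.001, -0.001]
ft_force: [-0.2, -0.4, 1.0]
grip_width: 0.0739
grip_force: 0.0
shift tool [ 0.1374  0.1224 -0.0031] yaw 67.65 turn z -10.49 tilt 0.16
```

View pics/top2.png

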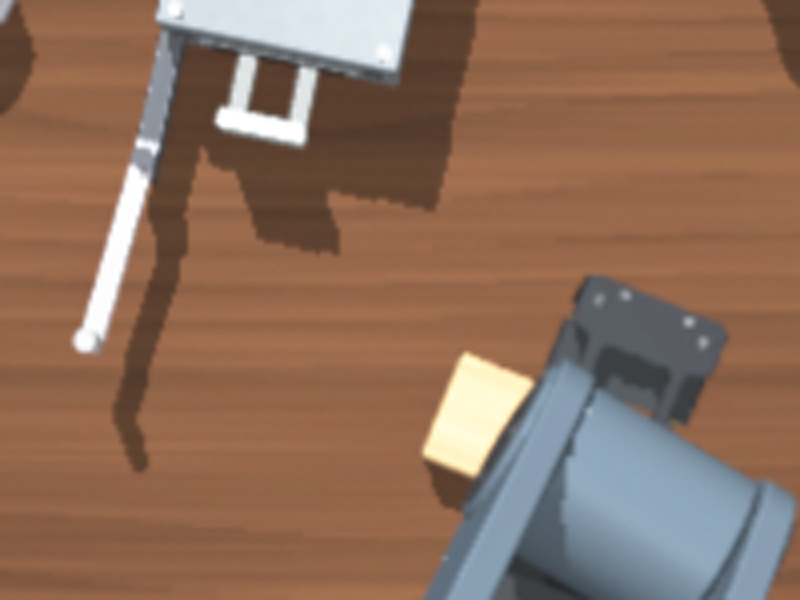

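The keeper points straight out (pin at crop (88,342)). The block lies flat at crop (475,415), well away from the cassette path. Now to a viewpoint near the pull plate.

```bash
python3 -m pendant '[[[0.034,0.03,0,0,0,0,0.5],[0.034,0.03,0,0,0,0,0.5],[0.034,0.03,0,0,0,0,0.5],[0.034,0.03,0,0,0,0,0.5],[0,0,0,0,0,-10.5,0.5]]]' 30
python3 -m pendant '[[[0,0,0,0,0,0,0.45],[0,0,0,0,0,0,0.45],[0,0,0,0,0,0,0.45],[0,0,0,0,0,0,0.45],[0,0,0,0,0,0,0.45]]]' 30
python3 - <<'E'
from h import *
o=get_obs();c=camera('wrist');i=c['img'];hsv=cv2.cvtColor(i,cv2.COLOR_RGB2HSV)
m=((hsv[:,:,1]<40)&(hsv[:,:,2]>215)).astype(np.uint8)*255
m[255:]=0
for k in cv2.findContours(m,cv2.RETR_EXTERNAL,cv2.CHAIN_APPROX_NONE)[0]:
    if cv2.contourArea(k)<150: continue
    P=np.array([loc(onz(c,p.astype(float),.07,o))[:2] for p in k[:,0]],np.float32)*1000
    print(cv2.boundingRect(k),cv2.minAreaRect(P))
go(*w([-.125,-.09,.16]),78.14)
cv2.imwrite('pics/w4.png',i[:,:,::-1])
E
```

```text
time: 13.62
position: [0.5806, -0.0378, 0.1576]
tool_rot: [0.774, 0.633, 0.001, 0.001]
ft_force: [-1.0, -0.3, 0.6]
grip_width: 0.044
grip_force: 0.0
time: 14.25
position: [0.5774, -0.0393, 0.1585]
tool_rot: [0.777, 0.63, 0.0, 0.0]
ft_force: [-0.3, 0.1, 0.3]
grip_width: 0.0389
grip_force: 0.0
(319, 34, 74, 97) ((-107.89376831054688, 1.117727279663086), (39.061824798583984, 49.35906219482422), 0.023951852694153786)
(412, 0, 228, 214) ((-5.946922302246094, -12.299903869628906), (136.29676818847656, 115.51637268066406), 0.22550182044506073)
shift tool [ 0.0013  0.0019 -0.0016] yaw 78.13 turn z -0.01 tilt 0.01
```

View pics/w4.png

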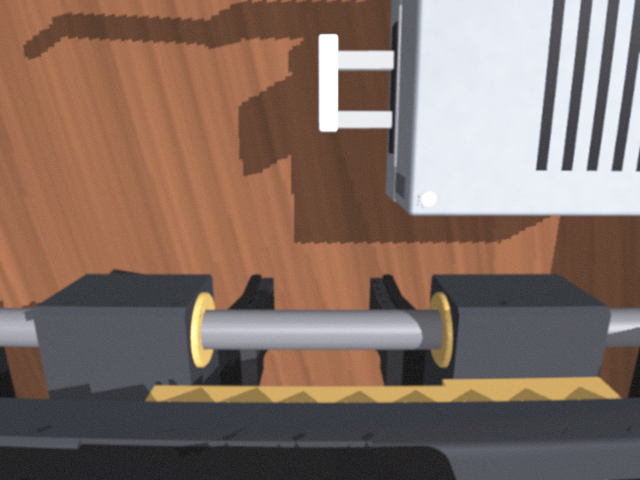

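The wrist view shows the plate at columns 319–338, rows 34–131, and the tool square with the collector. That puts the plate at about x=-123.5, y=0 mm in the collector frame. I'll move over it.

```bash
python3 -m pendant '[[[0.03,0.001,0,0,0,0,0.45],[0.03,0.001,0,0,0,0,0.45],[0.03,0.001,0,0,0,0,0.45],[0,0,0,0,0,0,0.45],[0,0,0,0,0,0,0.45]]]' 30
python3 - <<'E'
from h import *
go(*w([-.1235,0,.049]),78.14)
E
```

```text
time: 14.92
position: [0.5987, 0.0479, 0.1583]
tool_rot: [0.776, 0.63, -0.0, 0.0]
ft_force: [0.5, -0.4, -0.1]
grip_width: 0.0393
grip_force: 0.0
shift tool [0.0016 0.0005 0.1093] yaw 78.17 turn z 0.03 tilt 0.03
```

```bash
python3 -m pendant '[[[0.0015,0.0005,0.03,0,0,0,0.45],[0,0,0.03,0,0,0,0.45],[0,0,0.03,0,0,0,0.45],[0,0,0.019,0,0,0,0.45],[0,0,0,0,0,0,0.45]]]' 30
python3 - <<'E'
from h import *
go(*w([-.1235,0,.049]),78.14)
E
```

```text
time: 15.55
position: [0.5986, 0.049, 0.048]
tool_rot: [0.777, 0.63, -0.001, -0.001]
ft_force: [-0.8, -0.3, -0.3]
grip_width: 0.0394
grip_force: 0.0
shift tool [ 0.0005  0.0008 -0.001 ] yaw 78.1 turn z -0.04 tilt 0.18
```

```bash
python3 -m pendant '[[[0,0,0,0,0,0,0.25],[0,0,0,0,0,0,0.2],[0,0,0,0,0,0,0.15],[0,0,0,0,0,0,0.1],[0,0,0,0,0,0,0.05]]]' 10
python3 -m pendant '[[[0,0,0,0,0,0,0.05],[0,0,0,0,0,0,0.05],[0,0,0,0,0,0,0.05],[0,0,0,0,0,0,0.05],[0,0,0,0,0,0,0.05]]]' 30
python3 - <<'E'
from h import *
go(*w([-.1235,0,.049]),78.14);o=get_obs();print(o['ft_force'],o['moment'])
E
```

```text
time: 16.18
position: [0.5998, 0.0498, 0.0497]
tool_rot: [0.776, 0.63, 0.0, 0.0]
ft_force: [-0.8, 0.9, 1.4]
grip_width: 0.0102
grip_force: 10.0
time: 16.8
position: [0.5997, 0.0498, 0.0495]
tool_rot: [0.776, 0.63, 0.0, 0.0]
ft_force: [-1.1, 1.5, 4.4]
grip_width: 0.01
grip_force: 30.0
shift tool [-0.0005 -0.0001  0.0005] yaw 78.16 turn z 0.02 tilt 0.01
[-1.10517617  1.45712424  4.35445822] [0.12331073 0.00228131 0.03181004]
```

```bash
python3 -m pendant '[[[0,-0.002,0,0,0,0,0.05],[0,-0.003,0,0,0,0,0.05],[0,-0.003,0,0,0,0,0.05],[0,-0.003,0,0,0,0,0.05],[0,-0.003,0,0,0,0,0.05]]]' 30
python3 -c "
from h import *
o=get_obs();print(RC.T@o['ft_force'],o['moment'],loc(o['position']))"
```

```text
time: 17.42
position: [0.5861, 0.0526, 0.0494]
tool_rot: [0.776, 0.63, 0.0, 0.0]
ft_force: [2.4, -0.1, 1.7]
grip_width: 0.0096
grip_force: 30.0
[2.33288954 0.37185463 1.72298344] [-0.12286881 -0.6157279   0.01275446] [-0.13726666  0.00036988  0.04941151]
```

```bash
python3 -m pendant '[[[0,-0.005,0,0,0,0,0.05],[0,-0.005,0,0,0,0,0.05],[0,-0.005,0,0,0,0,0.05],[0,-0.005,0,0,0,0,0.05],[0,-0.005,0,0,0,0,0.05]]]' 40
python3 -c "
from h import *
o=get_obs();print(RC.T@o['ft_force'],o['moment'],loc(o['position']))"
```

```text
time: 18.05
position: [0.5611, 0.0578, 0.0493]
tool_rot: [0.776, 0.63, -0.0, -0.0]
ft_force: [1.4, -1.1, 2.2]
grip_width: 0.0098
grip_force: 40.0
[ 1.60335154 -0.73951832  2.20353483] [-0.19281449 -0.71364814 -0.02261175] [-0.16283538  0.00037008  0.04928066]
```

```bash
python3 -m pendant '[[[0,-0.005,0,0,0,0,0.05],[0,-0.005,0,0,0,0,0.05],[0,-0.005,0,0,0,0,0.05],[0,-0.005,0,0,0,0,0.05],[0,-0.005,0,0,0,0,0.05]]]' 40
python3 -c "
from h import *
o=get_obs();print(RC.T@o['ft_force'],o['moment'],loc(o['position']))"
```

```text
time: 18.68
position: [0.5365, 0.063, 0.0492]
tool_rot: [0.776, 0.63, -0.0, -0.0]
ft_force: [2.1, -0.2, 2.5]
grip_width: 0.0098
grip_force: 40.0
[2.10797075 0.22341518 2.47282503] [-0.09060921 -0.64564633  0.03660305] [-0.18798368  0.0003323   0.04920246]
```

```bash
python3 -m pendant '[[[0,-0.005,0,0,0,0,0.05],[0,-0.005,0,0,0,0,0.05],[0,-0.004,0,0,0,0,0.05],[0,-0.004,0,0,0,0,0.05],[0,-0.004,0,0,0,0,0.05]]]' 40
python3 -m pendant '[[[0,-0.005,0,0,0,0,0.05],[0,-0.005,0,0,0,0,0.05],[0,-0.005,0,0,0,0,0.05],[0,-0.005,0,0,0,0,0.05],[0,0,0,0,0,0,0.05]]]' 40
python3 - <<'E'
from h import *
o=get_obs();print(RC.T@o['ft_force'],o['moment'],loc(o['position']))
c=camera('wrist');a=c['img'];b=camera('top')['img'][200:340,220:400]
b=cv2.resize(b,(617,480),interpolation=cv2.INTER_CUBIC);s=camera('scene')['img'][200:340,280:440]
cv2.imwrite('pics/out.png',cv2.resize(np.hstack([cv2.resize(s,(549,480)),b]),(800,330))[:,:,::-1])
E
```

```text
time: 19.3
position: [0.5151, 0.0675, 0.0492]
tool_rot: [0.776, 0.63, -0.0, -0.0]
ft_force: [0.9, -0.9, 0.3]
grip_width: 0.0096
grip_force: 40.0
time: 19.92
position: [0.4951, 0.0716, 0.0492]
tool_rot: [0.776, 0.63, -0.0, -0.0]
ft_force: [-0.3, 0.4, -1.4]
grip_width: 0.0098
grip_force: 40.0
[-0.41828472  0.31139782 -1.43456991] [-0.01810964  0.03662074  0.01812937] [-0.23026658  0.0003207   0.04921212]
```

View pics/out.png

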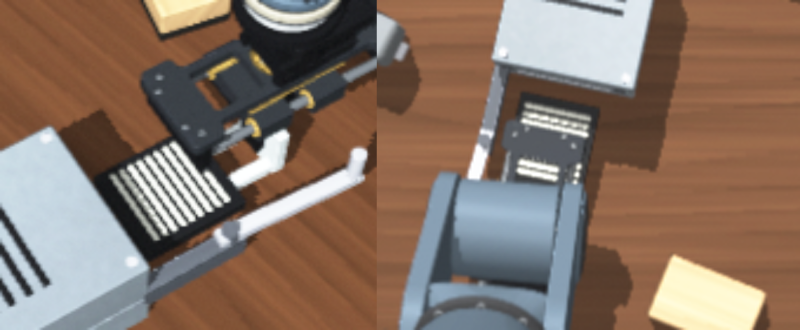

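The cassette is out and level (pleats visible, past the collector's front), and the force reads only its own weight. I'll lift it and carry it to the tray.

```bash
python3 -m pendant '[[[0,-0.003,-0.01,0,0,0,0.05],[0,-0.003,-0.02,0,0,0,0.05],[0,0,-0.025,0,0,0,0.05],[0,0,-0.025,0,0,0,0.05],[0,0,-0.01,0,0,0,0.05]]]' 40
python3 -m pendant '[[[0,0,0,0,0,-3,0.05],[0,0,0,0,0,-4,0.05],[0,0,0,0,0,-4,0.05],[0,0,0,0,0,-2.7,0.05],[0,0,0,0,0,0,0.05]]]' 40
python3 -c "
from h import *
go(.421,-.3457,.033,91.9)"
```

```text
time: 20.7
position: [0.4908, 0.0727, 0.1411]
tool_rot: [0.776, 0.63, 0.001, 0.001]
ft_force: [-0.1, -0.3, -1.8]
grip_width: 0.0101
grip_force: 40.0
time: 21.32
position: [0.4897, 0.0727, 0.1391]
tool_rot: [0.696, 0.718, -0.0, -0.0]
ft_force: [-0.7, 0.0, -0.7]
grip_width: 0.0095
grip_force: 40.0
shift tool [-0.4161 -0.0819  0.1061] yaw 91.83 turn z -0.07 tilt 0.05
```

```bash
python3 -m pendant '[[[-0.02,-0.004,0,0,0,0,0.05],[-0.03,-0.006,0,0,0,0,0.05],[-0.035,-0.007,0,0,0,0,0.05],[-0.035,-0.007,0,0,0,0,0.05],[-0.035,-0.007,0,0,0,0,0.05]]]' 40
python3 -m pendant '[[[-0.035,-0.007,0,0,0,0,0.05],[-0.035,-0.007,0,0,0,0,0.05],[-0.035,-0.007,0,0,0,0,0.05],[-0.035,-0.007,0,0,0,0,0.05],[-0.035,-0.007,0,0,0,0,0.05]]]' 40
python3 -m pendant '[[[-0.035,-0.007,0,0,0,0,0.05],[-0.03,-0.006,0,0,0,0,0.05],[-0.015,-0.003,0,0,0,0,0.05],[-0.006,0,0,0,0,0,0.05],[0,0,0,0,0,0,0.05]]]' 40
python3 -m pendant '[[[0,0,0,0,0,0,0.05],[0,0,0,0,0,0,0.05],[0,0,0,0,0,0,0.05],[0,0,0,0,0,0,0.05],[0,0,0,0,0,0,0.05]]]' 40
python3 - <<'E'
from h import *
go(.421,-.3457,.033,91.9)
t=camera('top')['img'][220:380,390:550];s=camera('scene')['img'][70:230,170:330]
cv2.imwrite('pics/tr.png',cv2.resize(np.hstack([s,t]),(800,400),interpolation=cv2.INTER_CUBIC)[:,:,::-1])
E
```

```text
time: 21.95
position: [0.4637, -0.0842, 0.1392]
tool_rot: [0.696, 0.718, -0.0, -0.0]
ft_force: [-0.1, -1.9, -0.7]
grip_width: 0.0095
grip_force: 40.0
time: 22.58
position: [0.4344, -0.2603, 0.1392]
tool_rot: [0.696, 0.718, -0.0, -0.0]
ft_force: [0.4, -0.0, -1.7]
grip_width: 0.0097
grip_force: 40.0
time: 23.2
position: [0.4216, -0.345, 0.1391]
tool_rot: [0.696, 0.718, 0.0, -0.0]
ft_force: [0.1, -0.1, -0.9]
grip_width: 0.0096
grip_force: 40.0
time: 23.82
position: [0.4216, -0.3457, 0.1393]
tool_rot: [0.696, 0.718, 0.0, 0.0]
ft_force: [0.2, -0.1, -1.7]
grip_width: 0.0098
grip_force: 40.0
shift tool [-0.     -0.0006  0.1063] yaw 91.86 turn z -0.04 tilt 0.0
```

View pics/tr.png

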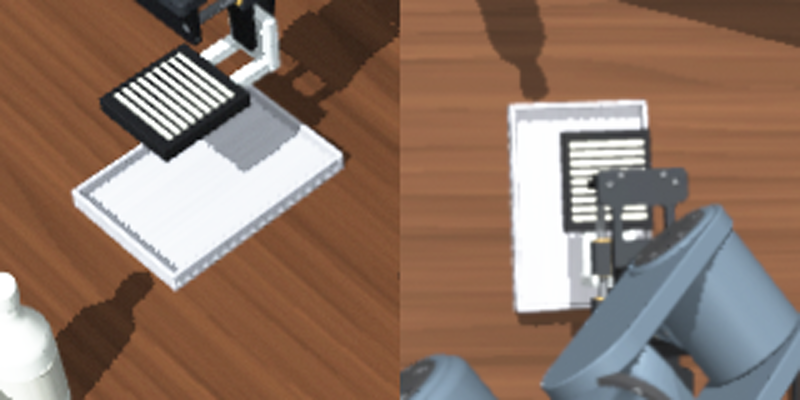

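The cassette hangs level over the tray and centred once the height parallax is allowed for (plate at about (607,180) in the right crop, tray at (581,205)). Lowering now.

```bash
python3 -m pendant '[[[0,0,0.02,0,0,0,0.05],[0,0,0.03,0,0,0,0.05],[0,0,0.025,0,0,0,0.05],[0,0,0.015,0,0,0,0.05],[0,0,0.008,0,0,0,0.05]]]' 40
python3 -m pendant '[[[0,0,0.002,0,0,0,0.05],[0,0,0.002,0,0,0,0.05],[0,0,0.001,0,0,0,0.05],[0,0,0,0,0,0,0.05],[0,0,0,0,0,0,0.05]]]' 40
```

```text
time: 24.55
position: [0.4215, -0.3457, 0.0406]
tool_rot: [0.696, 0.718, 0.0, -0.0]
ft_force: [-0.5, -0.1, -1.1]
grip_width: 0.0098
grip_force: 40.0
time: 25.18
position: [0.4217, -0.3458, 0.0366]
tool_rot: [0.696, 0.718, -0.0, 0.0]
ft_force: [-0.4, 0.2, -1.2]
grip_width: 0.0097
grip_force: 40.0
```

```bash
python3 -m pendant '[[[0,0,0.001,0,0,0,0.05],[0,0,0.001,0,0,0,0.05],[0,0,0.0007,0,0,0,0.05],[0,0,0,0,0,0,0.05],[0,0,0,0,0,0,0.05]]]' 40
python3 -c "
from h import *
o=get_obs();print(o['ft_force'],o['moment'],o['position'])"
```

```text
time: 25.8
position: [0.4216, -0.3457, 0.0337]
tool_rot: [0.696, 0.718, -0.0, -0.0]
ft_force: [-0.9, 0.3, 0.2]
grip_width: 0.0098
grip_force: 40.0
[-0.87251495  0.3163219   0.19423516] [ 0.05298251 -0.00478758 -0.03041227] [ 0.42155191 -0.34570449  0.03369695]
```

```bash
python3 -m pendant '[[[0,0,0.0005,0,0,0,0.05],[0,0,0.0005,0,0,0,0.05],[0,0,0,0,0,0,0.05],[0,0,0,0,0,0,0.05],[0,0,0,0,0,0,0.05]]]' 20
python3 -c "
from h import *
o=get_obs();print(o['ft_force'],o['moment'],o['position'])"
```

```text
time: 26.42
position: [0.4215, -0.3457, 0.0337]
tool_rot: [0.696, 0.718, -0.0, 0.0]
ft_force: [-1.6, 1.0, 7.9]
grip_width: 0.0097
grip_force: 20.0
[-1.56618174  0.96389001  7.87622815] [ 0.26179055  0.24040801 -0.01108571] [ 0.4215456  -0.34570372  0.03366092]
```

It is on the tray floor (8 N contact). Releasing and backing off.

```bash
python3 -m pendant '[[[0,0,0,0,0,0,0.15],[0,0,0,0,0,0,0.25],[0,0,0,0,0,0,0.4],[0,0,0,0,0,0,0.4],[0,0,0,0,0,0,0.4]]]' 10
python3 -m pendant '[[[0,0,-0.02,0,0,0,0.4],[0,0,-0.04,0,0,0,0.4],[0,0,-0.05,0,0,0,0.4],[0,0,-0.05,0,0,0,0.4],[0,0,-0.03,0,0,0,0.4]]]' 10
python3 -m pendant '[[[-0.05,0,0,0,0,0,0.4],[-0.05,0,0,0,0,0,0.4],[-0.05,0,0,0,0,0,0.4],[0,0,0,0,0,0,0.4],[0,0,0,0,0,0,0.4]]]' 10
python3 - <<'E'
from h import *
t=camera('top')['img'][130:380,130:530];s=camera('scene')['img'][90:340,150:470]
t=cv2.resize(t,(800,500));cv2.imwrite('pics/fin.png',t[:,:,::-1]);cv2.imwrite('pics/fin_s.png',cv2.resize(s,(768,600))[:,:,::-1])
E
```

```text
time: 27.05
position: [0.4216, -0.3457, 0.0325]
tool_rot: [0.696, 0.718, 0.0, -0.0]
ft_force: [-0.4, -0.1, -0.2]
grip_width: 0.0341
grip_force: 0.0
time: 27.68
position: [0.4221, -0.3463, 0.2253]
tool_rot: [0.696, 0.718, -0.0, 0.002]
ft_force: [-0.4, -0.3, -0.5]
grip_width: 0.0346
grip_force: 0.0
time: 28.3
position: [0.426, -0.4947, 0.2219]
tool_rot: [0.696, 0.718, 0.0, -0.001]
ft_force: [1.4, 0.7, 0.2]
grip_width: 0.0348
grip_force: 0.0
```

View pics/fin_s.png

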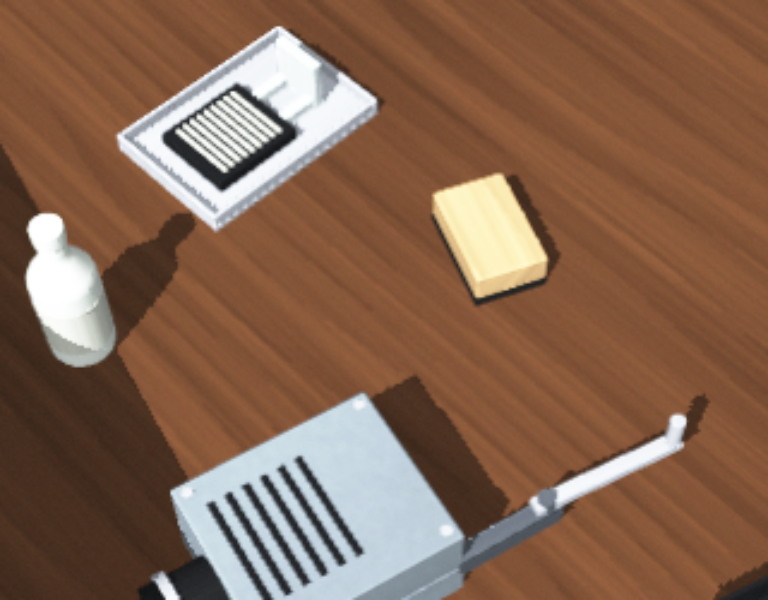

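The cassette lies flat inside the tray (at about (235,130)). The block is flat on the bench (490,235), the keeper is open, and the bottle is untouched.

```bash
python3 -m pendant '[[[0,0,0,0,0,0,0.4],[0,0,0,0,0,0,0.4],[0,0,0,0,0,0,0.4],[0,0,0,0,0,0,0.4],[0,0,0,0,0,0,0.4]]]' >/dev/null; python3 -c "
from rig import hand_in;print(hand_in())"
```

```text
the job is handed in; nothing more can be done
None
```

The job is handed in: the keeper is swung aside (about 1.65 rad), the sanding block lies flat and clear of the cassette's path, and the cassette was drawn out level and lies flat on the tray floor, with the parts box, bottle and tape measure left alone.

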